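# Pack the ice brick and close the sample carton

### The job

Get the soil-sample carton ready to ship: lay the blue ice brick flat on the bottles inside it and let go of it, then close the carton by folding its flaps down flat: first both short flaps, then the plain long flap, and last of all the long flap with the blue band, on top. Be gentle with the carton, and leave the other things on the bench standing where they are.

Things in the scene. Friction and masses are not known exactly. Their poses are not given: they have to be found in the camera images.
- carton: cardboard carton, 180 (x) x 130 (y) mm, rim 118 mm high, walls 4 mm; heavy, does not move; any yaw. Origin at centre of underside, on the bench. Full of six fixed bottles, flat blue cap tops 78 mm above the bench, leaving a 40 mm deep recess, 172 x 122 mm, below the rim. Flaps on all four top edges lean outwards: short ones on its -x and +x ends, plain long one on -y, blue-banded long one on +y.
- short_front (a joint): short flap, crease at carton x = -90 mm: 60 mm from crease to free edge, 118 mm along it, 3 mm thick; mid-plane 119.5 mm above the bench when shut. 0 = flat shut (stop), 1.57 = straight up, more = leaning out (to 2.5); starts at 1.8 to 2.2. Stays where left; about 0.5 N at the free edge moves it round its arc; fingertips drag on the board, a level push can jam. The tall spray bottle stands outside it, off to one side.
- short_back (a joint): short flap, crease at carton x = +90 mm: 60 mm from crease to free edge, 118 mm along it, 3 mm thick; mid-plane 119.5 mm above the bench when shut. 0 = flat shut (stop), 1.57 = straight up, more = leaning out (to 2.5); starts at 1.8 to 2.2. Stays where left; about 0.5 N at the free edge moves it round its arc; fingertips drag on the board, a level push can jam.
- long_plain (a joint): plain long flap, crease at carton y = -65 mm: 80 mm from crease to free edge, 178 mm along it, 3 mm thick; mid-plane 122.5 mm above the bench when shut. 0 = flat shut (stop), 1.57 = straight up, more = leaning out (to 2.5); starts at 1.8 to 2.2. Stays where left; about 0.5 N at the free edge moves it round its arc; fingertips drag on the board, a level push can jam.
- long_blue (a joint): long flap with a 24 mm blue band along its free edge, crease at carton y = +65 mm: 80 mm from crease to free edge, 178 mm along it, 3 mm thick; mid-plane 125.5 mm above the bench when shut. 0 = flat shut (stop), 1.57 = straight up, more = leaning out (to 2.5); starts at 1.8 to 2.2. Stays where left; about 0.5 N at the free edge moves it round its arc; fingertips drag on the board, a level push can jam. Closes last, overlapping the plain one.
- brick: hard blue plastic ice brick, 130 mm long (its x), 55 mm wide (its y), 24 mm high, 0.15 to 0.25 kg, lying flat on the bench; origin at the centre of its underside, z up. Nothing stands within 25 mm of the middle of its long sides. It fits the carton's recess with its long side along the carton's.
- spray: white spray bottle with an orange band and a blue trigger head: body 62 mm in diameter, 190 mm tall overall, the head's nozzle reaching 47 mm from the axis on the side away from the carton; stands upright close outside the short flap on the carton's -x end; origin at the centre of its underside. A bystander, easily knocked over.
- tipbox: orange box with a white lid, 118 x 78 mm, 52 mm high, on the bench near the ice brick; origin at the centre of its underside, x along its length. A bystander.
- sample1: screw-cap glass sample bottle with a blue cap, 54 mm diameter, 100 mm tall, standing upright on the bench; origin at the centre of its underside. A bystander.
- sample2: screw-cap glass sample bottle with a blue cap, 54 mm diameter, 100 mm tall, standing upright on the bench; origin at the centre of its underside. A bystander.
- sample3: screw-cap glass sample bottle with a blue cap, 68 mm diameter, 140 mm tall, standing upright on the bench; origin at the centre of its underside. A bystander.
- sample4: screw-cap glass sample bottle with a blue cap, 68 mm diameter, 140 mm tall, standing upright on the bench; origin at the centre of its underside. A bystander.

How it is judged:
By the outcome, as a careful person would: the job done as asked, in the order asked, and still so for the second after the job is handed in, with the robot touching nothing.
It also fails if it takes over 58 s, if anything falls off the work surface, if the arm or the gripper's body presses on something with over 40 N, if the wrist force passes 120 N, or if a joint passes its speed limit or range.

### The arm

A 6-joint arm with a two-finger parallel gripper is mounted at the origin on the work surface. World frame = base frame: x ahead of the robot, y to its left, z up, the work surface at z = 0. Lengths are in m, angles in rad, forces in N, time in s.
With the tool pointing down it reaches from about 0.3 to 0.875 m from the base axis. Payload 6.4 kg.
Tool frame: the origin (TCP) lies midway between the tips of the shut fingers; the grasp point (between the pads) lies 19 mm behind it; z points along the fingers, y is the line along which they close (so a half turn about z gives the same grasp; the last joint's range is limited). The gripper opens to 85 mm and grips with 20 to 120 N. Pads are 22 mm wide; open, the fingers measure 114 mm over their backs; the gripper's body (76 mm by 85 mm) begins 54 mm behind the grasp point. The pads swing forward as they close: fully open they stand 13 mm farther back than shut.
Start: joints at [-1.543, 0.181, 1.607, -0, 1.354, -0.206], TCP at [0.133, -0.559, 0.231] pointing down, gripper open.
Joint ranges: [-2.99, 2.99], [-0.89, 2.07], [0.3, 2.58], [-1.14, 4.28], [0, 2.63], [-3.12, 3.12]. Speed limits (rad/s): [2.57, 2.57, 3.01, 3.14, 3.14, 3.14].

### API

Orientations are given as a unit quaternion [w, x, y, z].
In Python, from bench import status, camera, ctrl gives the robot as it stands. The module is installed in compiled form; this text tells all that it offers.
- The arm moves only by the shell command python3 -m handwheel 'ROWS'. ROWS is JSON, a list that holds one entry, the list of rows, each a list of 7 numbers: the opening, from -1 (shut) to 1 (fully open), then the shift along the tool's x, y, z in cm, then the turn, a rotation vector about the tool's x, y, z in degrees. A call has 1 to 10 rows; each row is the pose to reach, as a shift and turn from the pose commanded when the call began, along the tool's axes at that moment; what a row does not reach only later rows make up. A row lasts 1/8 s, in which the tool goes at most 62.5 mm and 10.7 degrees, less where a joint would pass 70% of its speed; a pose out of reach is approached as far as the arm can. A call with a gripper value outside its range is refused whole. The fingers move at their own pace and stop on an object; the grip force is fixed at half the most. Time passes only in rows, so rows that repeat a pose let the fingers close. It gives the time, the measured TCP pose, the force, the opening and the grip force at its end, in the units of the state.
- status.get_obs(): the state, without advancing time (a new reading comes with each control period).
- camera(name): name is "side" or "top" or "wrist"; returns a dict with "frame" (384x512x3 uint8, blue, green, red), "depth" (384x512 float32, m along the optical axis (not along the pixel's ray), 0 where there is no reading), "fx", "fy", "cx", "cy" (pixels), "extrinsics" (4x4, takes a point from camera to world coordinates); the wrist camera has in their place "hand_eye" (4x4, takes a point from camera to tool coordinates, whose origin is the TCP and whose axes are the flange's). Camera axes: x right, y down, z forward; pixel columns grow to the right and rows downward; lengths in m; the calibration is good to about 2 mm. The wrist camera is an equidistant fisheye: a pixel r from the principal point sees the ray r / f radians off the axis. A picture is of the moment at which its call begins: read the wrist's pose just before it.
- ctrl.hand_in(): hands the job in; it is judged then, once.
The state is a dict: "time_s": time; "q": joint angles; "dq": joint speeds; "joint_efforts": joint torques, N m; "eef_pos": TCP position; "eef_rot": TCP orientation; "wrist_force": force on the tool from outside, world axes, zero at the start; "torque": the same for the moment, N m; "opening": opening from 0.0 (shut) to 1.0 (fully open); "grasp_force": force on a finger pad.
Only numpy, scipy, OpenCV 4.12 (cv2) and the standard library are available. Lean on these libraries where they do the work, as an engineer would, in place of code of your own. Each camera call takes 0.05 s, during which the arm holds its last target. There are 200 camera calls.

## Working session

There is one attempt and no reset: what is moved stays moved. The work goes in short steps, Python scripts to look and compute and a shell command to move; the robot and the scene stay as the last step left them, time stands still between calls to the robot, and variables do not carry over. Pictures are saved under pics/ and viewed, at most 10 in all, crops included, and the job is handed in when it is done.

```bash
mkdir -p pics; ls; cat > h.py <<'E'
import numpy as np, cv2
from bench import status, camera, ctrl
from scipy.spatial.transform import Rotation as R
def cloud(c):
    d=c["depth"];v,u=np.indices(d.shape)
    p=np.stack([(u-c["cx"])/c["fx"]*d,(v-c["cy"])/c["fy"]*d,d],-1)
    E=np.array(c["extrinsics"]);return p@E[:3,:3].T+E[:3,3]
def tool():
    s=status.get_obs();w,x,y,z=s["eef_rot"];return np.array(s["eef_pos"]),R.from_quat([x,y,z,w])
E
python3 - <<'E'
from h import *
s=status.get_obs();print(s)
ims=[]
for n in("top","side"):
    c=camera(n);ims.append(c["frame"]);np.savez(n+".npz",**{k:np.array(v) for k,v in c.items()})
    print(n,c["fx"],c["cx"],c["cy"],np.round(c["extrinsics"],3).tolist(),(c["depth"]>0).mean())
cv2.imwrite("pics/top.png",cv2.resize(ims[0],(800,600)));cv2.imwrite("pics/side.png",cv2.resize(ims[1],(800,600)))
E
```

```text
pics
{'time_s': 0.0, 'q': array([-1.54331701e+00,  1.81557383e-01,  1.60803543e+00,  3.38278320e-05,
        1.35375455e+00, -2.06309328e-01]), 'dq': array([ 0.0001145 , -0.0009009 ,  0.00073081, -0.00173606, -0.00023461,
        0.00112009]), 'joint_efforts': array([-1.57142698e-03, -4.44880164e+01, -3.51343989e+01, -4.01206371e-04,
        8.92863987e-03, -1.01819694e-05]), 'eef_pos': array([ 0.13321404, -0.5587891 ,  0.23036169]), 'eef_rot': array([-8.72374327e-04,  9.93175679e-01,  1.16624617e-01,  9.47920281e-05]), 'wrist_force': array([ 0.36078743,  0.44964629, -0.4014101 ]), 'torque': array([-0.01448358,  0.09412562,  0.04592702]), 'grasp_force': 0.0, 'opening': 1.0031273136190808}
top 359.46027764135556 251.0305105403746 191.4435806486579 [[0.005, -0.996, 0.09, 0.451], [-1.0, -0.007, -0.019, 0.077], [0.02, -0.09, -0.996, 1.207], [0.0, 0.0, 0.0, 1.0]] 0.9960378011067709
side 414.92279715447364 252.985286437863 192.35685284051533 [[-0.985, -0.11, 0.133, 0.396], [-0.172, 0.683, -0.71, 0.977], [-0.013, -0.722, -0.692, 0.982], [0.0, 0.0, 0.0, 1.0]] 0.9960276285807291
```

View pics/top.png

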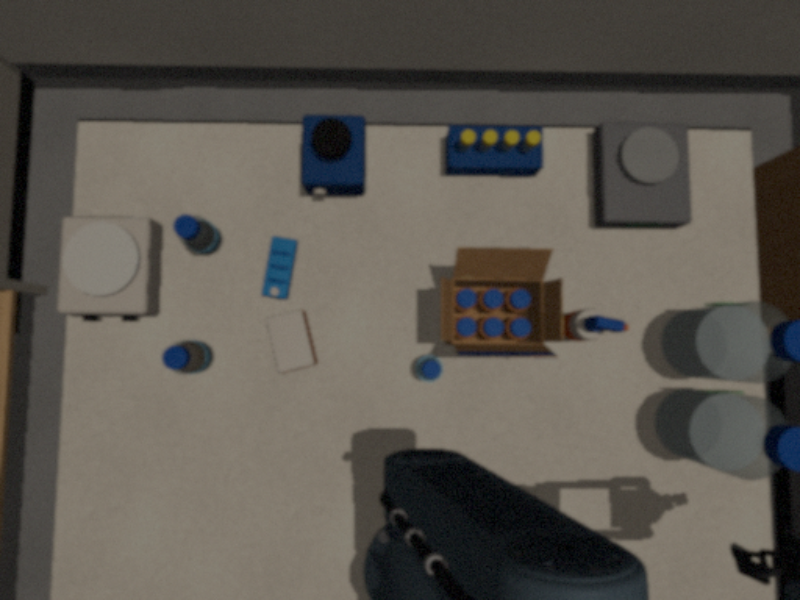

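View pics/side.png

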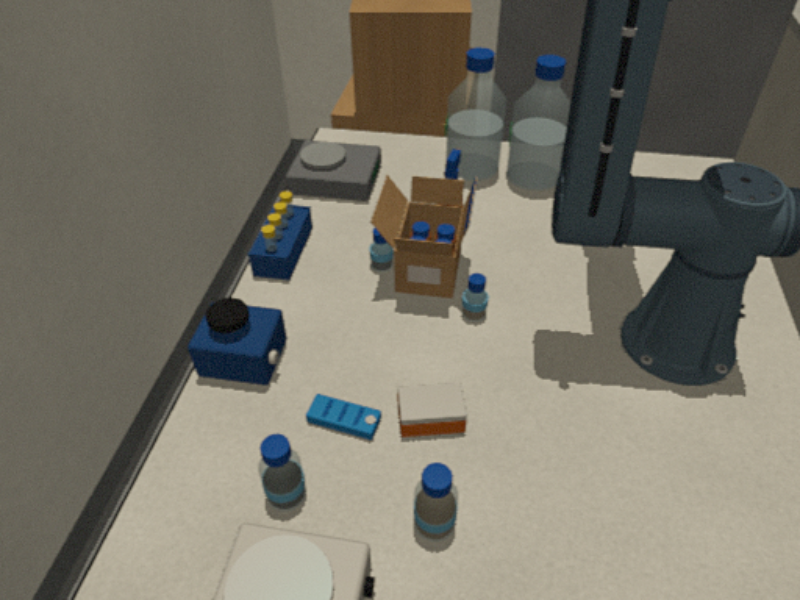

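Top view: carton centred at about (500,305) with spray on its right (world -y) side at (590,325), brick at (280,268), tipbox at (292,340), small sample by the carton's lower left corner at (428,368). Side view: blue flap faces the robot, plain flap faces away with a second small sample behind it at (380,250).

```bash
cat > m.py <<'E'
from h import *
c=dict(np.load("top.npz"));f=c["frame"];P=cloud(c);E=c["extrinsics"]
def ray(u,v,z):
    d=E[:3,:3]@[(u-c["cx"])/c["fx"],(v-c["cy"])/c["fy"],1];o=E[:3,3];return (o+d*(z-o[2])/d[2])[:2]
hsv=cv2.cvtColor(cv2.GaussianBlur(f,(3,3),0),cv2.COLOR_BGR2HSV)
m=cv2.inRange(hsv,(95,120,40),(130,255,255))
n,l,st,ce=cv2.connectedComponentsWithStats(m)
for i in range(1,n):
    if st[i,4]>25:
        k=l==i;print(st[i].tolist(),ce[i].round(1),"hsv",np.median(hsv[k],0),"med xyz",np.median(P[k],0).round(3), "z78",ray(*ce[i],.078).round(4))
k=((l==l[171,179])*255).astype(np.uint8)
cn=max(cv2.findContours(k,0,2)[0],key=cv2.contourArea)
w=np.array([ray(u,v,.022) for u,v in cn[:,0]],np.float32)
print("brick",cv2.minAreaRect(w*1000))
# tipbox & carton region
m=((P[...,2]>.04)&(P[...,2]<.06)&(np.indices(m.shape)[1]<215)&(np.indices(m.shape)[1]>160)&(np.indices(m.shape)[0]>185)).astype(np.uint8)
for cn in cv2.findContours(m,0,2)[0]:
    if cv2.contourArea(cn)>100: print("tipbox",cv2.minAreaRect(P[cn[:,0,1],cn[:,0,0],:2].astype(np.float32)*1000))
E
python3 m.py
```

```text
[194, 74, 39, 45, 1126] [213.5  99.9] hsv [107. 183.  68.] med xyz [0.832 0.172 0.089] z78 [0.8485 0.1782]
[286, 81, 60, 30, 1004] [312.9  99. ] hsv [107. 183.  69.] med xyz [ 0.858 -0.144  0.061] z78 [ 0.8556 -0.1432]
[330, 81, 10, 7, 33] [334.5  82.7] hsv [108. 147.  68.] med xyz [ 0.918 -0.218  0.061] z78 [ 0.9109 -0.2144]
[112, 138, 16, 15, 174] [119.7 145.2] hsv [108.  200.5  89. ] med xyz [0.685 0.45  0.139] z78 [0.6976 0.4726]
[169, 152, 20, 39, 503] [178.9 169.8] hsv [102. 185. 109.] med xyz [0.628 0.293 0.024] z78 [0.6204 0.284 ]
[293, 186, 11, 10, 89] [298.1 190.5] hsv [108. 174.  98.] med xyz [ 0.556 -0.093  0.077] z78 [ 0.5575 -0.093 ]
[310, 186, 12, 10, 95] [315.4 190.7] hsv [108. 173.  98.] med xyz [ 0.556 -0.147  0.077] z78 [ 0.557  -0.1479]
[327, 186, 13, 11, 106] [332.8 190.8] hsv [108. 174.  96.] med xyz [ 0.557 -0.204  0.077] z78 [ 0.557  -0.2033]
[377, 203, 21, 8, 118] [387.3 207.2] hsv [109.  185.5  90. ] med xyz [ 0.501 -0.33   0.188] z78 [ 0.5063 -0.3758]
[293, 204, 11, 10, 89] [298.  208.7] hsv [108. 174.  98.] med xyz [ 0.499 -0.093  0.077] z78 [ 0.4998 -0.09
[... 188 characters left out ...]
0.5   -0.203  0.077] z78 [ 0.4994 -0.2031]
[501, 205, 11, 27, 243] [506.7 217.5] hsv [108. 206.  87.] med xyz [ 0.469 -0.578  0.319] z78 [ 0.4756 -0.7569]
[105, 222, 16, 14, 178] [112.7 228.4] hsv [108.  195.5  90. ] med xyz [0.437 0.462 0.139] z78 [0.4355 0.4842]
[270, 231, 12, 11, 105] [275.1 235.8] hsv [108. 171.  99.] med xyz [ 0.415 -0.018  0.099] z78 [ 0.4148 -0.0201]
[496, 273, 16, 29, 371] [504.8 286.6] hsv [108. 206.  87.] med xyz [ 0.301 -0.565  0.319] z78 [ 0.2604 -0.738 ]
brick ((625.1220703125, 295.0404357910156), (48.90581130981445, 123.42132568359375), 81.0134048461914)
tipbox ((469.5080261230469, 263.7856750488281), (115.45097351074219, 76.58740997314453), 14.277305603027344)
```

```bash
cat >> h.py <<'E'
def rel(p,yaw):
    "tool-frame shift (cm) and turn (deg) from here to world p, tool down, tool x at yaw deg"
    t,r=tool();T=R.from_euler("z",yaw,degrees=True)*R.from_euler("x",180,degrees=True)
    return (r.inv().apply(np.array(p)-t)*100).round(2),np.degrees((r.inv()*T).as_rotvec()).round(1)
E
python3 -c "
from h import *
print(rel((.626,.295,.25),-9))"
python3 -m handwheel '[[[1,10,-10,-5,0,0,4],[1,16,-16,-5,0,0,8],[1,22,-22.5,-5,0,0,12],[1,28,-29,-5,0,0,17],[1,34,-35,-5,0,0,22.4],[1,40,-42,-5,0,0,22.4],[1,46,-48,-5,0,0,22.4],[1,52,-55,-5,0,0,22.4],[1,58,-61,-5,0,0,22.4],[1,64,-68,-5,0,0,22.4]]]'
python3 -c "
from h import *
print(rel((.626,.295,.18),-9))"
```

```text
(array([ 67.72, -71.65,  -1.82]), array([-0.1,  0. , 22.4]))
time_s: 1.35
eef_pos: [0.4458, -0.0216, 0.2791]
eef_rot: [0.0, 0.997, -0.078, 0.0]
wrist_force: [0.6, -0.3, -0.1]
opening: 1.002
grasp_force: 0.0
(array([ 12.84, -34.09,   9.91]), array([ 0., -0.,  0.]))
```

```bash
python3 -m handwheel '[[[1,4,-10,2,0,0,0],[1,8,-20,4,0,0,0],[1,11,-28,7,0,0,0],[1,12.8,-34.1,10,0,0,0],[1,12.8,-34.1,10,0,0,0],[1,12.8,-34.1,10,0,0,0],[1,12.8,-34.1,10,0,0,0]]]'
python3 - <<'E'
from h import *
t,r=tool();c=camera("wrist");H=np.array(c["hand_eye"]);print(c["fx"],c["cx"],c["cy"],H.round(3).tolist(),t)
f=c["frame"];cv2.imwrite("pics/w1.png",f)
hsv=cv2.cvtColor(cv2.GaussianBlur(f,(3,3),0),cv2.COLOR_BGR2HSV)
m=cv2.inRange(hsv,(92,110,30),(130,255,255))
cn=max(cv2.findContours(m,0,2)[0],key=cv2.contourArea)
d=(cn[:,0]-[c["cx"],c["cy"]])/[c["fx"],c["fy"]];th=np.linalg.norm(d,axis=1)
ry=np.c_[d*(np.sin(th)/th)[:,None],np.cos(th)]
o=t+r.apply(H[:3,3]);w=r.apply(ry@H[:3,:3].T);p=o+w*((.024-o[2])/w[:,2])[:,None]
b=cv2.minAreaRect((p[:,:2]*1000).astype(np.float32));print(b,cv2.boundingRect(cn))
E
```

```text
time_s: 2.22
eef_pos: [0.6234, 0.296, 0.1737]
eef_rot: [0.001, 0.997, -0.077, -0.003]
wrist_force: [-0.4, 0.2, -0.0]
opening: 1.004
grasp_force: 0.0
297.3186396354542 253.088754848706 191.42940973355448 [[-0.001, -0.963, -0.268, 0.068], [1.0, -0.001, 0.0, 0.001], [-0.001, -0.268, 0.963, -0.144], [0.0, 0.0, 0.0, 1.0]] [0.62344886 0.29603643 0.17366957]
((625.4156494140625, 295.49285888671875), (53.74629592895508, 127.48648071289062), 81.25933837890625) (225, 112, 55, 122)
```

View pics/w1.png

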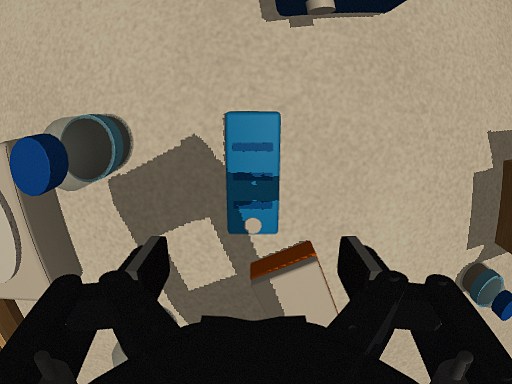

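The wrist view shows the brick at (253,173), square to the gripper, with the tip box just below it at (285,260) and the sides of the brick clear.

```bash
python3 -c "
from h import *
print(rel((.6255,.2955,.005),-8.8))"
```

```text
(array([ 0.24, -0.14, 17.04]), array([ 0.1,  0.3, -0.1]))
```

```bash
python3 -m handwheel '[[[0.65,0.2,-0.1,5,0.1,0.3,0],[0.65,0.2,-0.1,10,0.1,0.3,0],[0.65,0.2,-0.1,13,0.1,0.3,0],[0.65,0.2,-0.1,14,0.1,0.3,0],[0.65,0.2,-0.1,14,0.1,0.3,0],[0.65,0.2,-0.1,14,0.1,0.3,0]]]'
python3 -c "
from h import *
print(rel((.6255,.2955,.005),-8.8))"
```

```text
time_s: 3.02
eef_pos: [0.6287, 0.2939, 0.0416]
eef_rot: [-0.001, 0.997, -0.079, 0.004]
wrist_force: [0.3, -0.4, 0.1]
opening: 0.824
grasp_force: 0.0
(array([-0.37, -0.09,  3.66]), array([-0.2, -0.5, -0.2]))
```

```bash
python3 -m handwheel '[[[0.65,-0.3,0,1.5,0,-0.3,0],[0.65,-0.3,0,3,0,-0.3,0],[0.65,-0.3,0,3.5,0,-0.3,0],[0.65,-0.3,0,3.5,0,-0.3,0],[-1,-0.3,0,3.5,0,-0.3,0],[-1,-0.3,0,3.5,0,-0.3,0],[-1,-0.3,0,3.5,0,-0.3,0],[-1,-0.3,0,3.5,0,-0.3,0],[-1,-0.3,0,3.5,0,-0.3,0],[-1,-0.3,0,3.5,0,-0.3,0]]]'
python3 -c "
from h import *
print(rel((.528,-.148,.25),90),rel((.6255,.2955,.3),-9))"
```

```text
time_s: 4.28
eef_pos: [0.625, 0.2945, 0.0048]
eef_rot: [-0.001, 0.997, -0.079, 0.001]
wrist_force: [-0.3, 0.5, 5.0]
opening: 0.629
grasp_force: 65.8
(array([ -2.62,  45.17, -24.63]), array([ -0. ,  -0.2, -99. ])) (array([  0.07,  -0.18, -29.52]), array([-0.1, -0.1, -0. ]))
```

```bash
python3 -m handwheel '[[[-1,0,0,-4,0,0,0],[-1,0,0,-9,0,0,0],[-1,0,0,-14,0,0,0],[-1,0,0,-19,0,0,-8],[-1,0,4,-24,0,0,-17],[-1,-0.5,9,-27,0,0,-26],[-1,-1,14,-27,0,0,-35],[-1,-1.5,19,-27,0,0,-44],[-1,-2,24,-27,0,0,-53],[-1,-2.3,29,-27,0,0,-62]]]'
python3 -c "
from h import *
print(rel((.528,-.148,.27),90))"
```

```text
time_s: 5.52
eef_pos: [0.5548, 0.0097, 0.2725]
eef_rot: [-0.001, 0.894, 0.448, -0.0]
wrist_force: [0.4, -0.1, -1.7]
opening: 0.63
grasp_force: 65.1
(array([-14.24,   7.28,   0.22]), array([ -0.1,  -0.1, -36.7]))
```

```bash
python3 -m handwheel '[[[-1,-4,2,0,0,0,-9],[-1,-8,4,0,0,0,-18],[-1,-11,6,0,0,0,-27],[-1,-14.2,7.3,0,0,0,-36.7],[-1,-14.2,7.3,0,0,0,-36.7],[-1,-14.2,7.3,0,0,0,-36.7],[-1,-14.2,7.3,0,0,0,-36.7],[-1,-14.2,7.3,0,0,0,-36.7]]]'
python3 - <<'E'
from h import *
print(rel((.528,-.148,.0845),90))
t,r=tool();c=camera("wrist");cv2.imwrite("pics/w2.png",c["frame"])
c=camera("top");cv2.imwrite("pics/t2.png",c["frame"][130:280,200:420].repeat(3,0).repeat(3,1))
E
```

```text
time_s: 6.52
eef_pos: [0.5292, -0.1454, 0.2732]
eef_rot: [-0.001, 0.709, 0.706, 0.001]
wrist_force: [0.8, -0.5, -1.5]
opening: 0.628
grasp_force: 65.1
(array([-0.3 , -0.12, 18.87]), array([ 0. , -0.1, -0.3]))
```

View pics/w2.png

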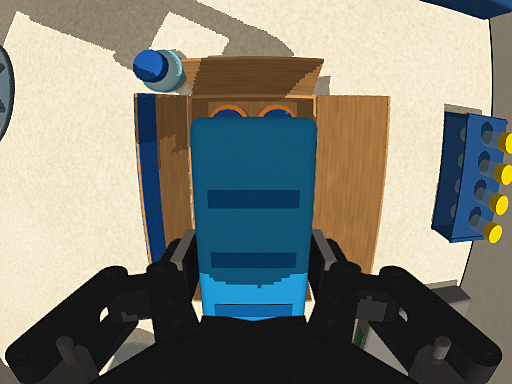

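The wrist view shows the brick hanging above the recess, parallel to the carton walls, with the blue flap at the left (150,180), plain flap right (355,180).

```bash
python3 -m handwheel '[[[-1,-0.2,-0.1,5,0,0,-0.3],[-1,-0.2,-0.1,10,0,0,-0.3],[-1,-0.2,-0.1,14,0,0,-0.3],[-1,-0.2,-0.1,16,0,0,-0.3],[-1,-0.2,-0.1,17.5,0,0,-0.3],[-1,-0.2,-0.1,18.4,0,0,-0.3],[-1,-0.2,-0.1,18.4,0,0,-0.3],[-1,-0.2,-0.1,18.4,0,0,-0.3]]]'
cat > flaps.py <<'E'
from h import *
c=dict(np.load("top.npz"));P=cloud(c).reshape(-1,3)
# carton frame: x=+Y, y=-X about centre
C=np.c_[P[:,1]+.148,-(P[:,0]-.528),P[:,2]]
for n,a,b,s,L,W in(("front",0,1,-1,.09,.055),("back",0,1,1,.09,.055),("plain",1,0,-1,.065,.08),("blue",1,0,1,.065,.08)):
    o=s*C[:,a]-L;q=(np.abs(C[:,b])<W*.7)&(o>.004)&(o<.07)&(C[:,2]>.125)&(C[:,2]<.2)
    if n=="front": q&=(o<.05)
    print(n,q.sum(),"angle",np.median(np.arctan2(C[q,2]-.12,-o[q])).round(2),"max out",np.percentile(o[q],97).round(3),"ztop",np.percentile(C[q,2],97).round(3))
q=(C[:,2]>.1)&(C[:,2]<.2)&(C[:,0]<-.135)&(C[:,0]>-.25)&(abs(C[:,1])<.12)
print("spray",C[q].min(0).round(3),C[q].max(0).round(3),np.median(C[q],0).round(3))
c=dict(np.load("side.npz"));P=cloud(c).reshape(-1,3);C=np.c_[P[:,1]+.148,-(P[:,0]-.528),P[:,2]]
q=(C[:,2]>.08)&(C[:,2]<.105)&(C[:,1]<-.075)&(C[:,1]>-.2)&(abs(C[:,0])<.15)
print("sample behind",C[q].min(0).round(3),C[q].max(0).round(3))
E
python3 flaps.py; python3 -c "
from h import *
print(rel((.528,-.148,.083),90))"
```

```text
time_s: 7.62
eef_pos: [0.5287, -0.1483, 0.0902]
eef_rot: [0.0, 0.707, 0.707, 0.001]
wrist_force: [-0.1, -0.7, -1.5]
opening: 0.627
grasp_force: 65.0
front 279 angle 1.89 max out 0.02 ztop 0.178
back 142 angle 1.95 max out 0.023 ztop 0.175
plain 674 angle 2.15 max out 0.046 ztop 0.187
blue 221 angle 1.79 max out 0.022 ztop 0.2
spray [-0.228 -0.004  0.1  ] [-0.151  0.054  0.194] [-0.175  0.027  0.137]
sample behind [-0.001 -0.128  0.08 ] [ 0.023 -0.101  0.102]
(array([ 0.03, -0.08,  0.72]), array([ 0.1, -0.1, -0. ]))
```

```bash
python3 -m handwheel '[[[-1,0,0,0.3,0,0,0],[-1,0,0,0.6,0,0,0],[-1,0,0,0.7,0,0,0],[-1,0,0,0.7,0,0,0],[-1,0,0,0.7,0,0,0],[-1,0,0,0.7,0,0,0]]]'
```

```text
time_s: 8.38
eef_pos: [0.5281, -0.148, 0.0828]
eef_rot: [-0.0, 0.707, 0.707, 0.001]
wrist_force: [-2.3, 1.2, 6.4]
opening: 0.63
grasp_force: 65.8
```

```bash
python3 -m handwheel '[[[0.7,0,0,0,0,0,0],[0.7,0,0,0,0,0,0],[0.7,0,0,0,0,0,0],[0.7,0,0,-0.5,0,0,0],[0.7,0,0,-2,0,0,0],[0.7,0,0,-5,0,0,0],[0.7,0,0,-9,0,0,0],[-1,0,0,-13,0,0,0],[-1,0,0,-17,0,0,0],[-1,0,0,-17,0,0,0]]]'
python3 - <<'E'
from h import *
c=camera("wrist");cv2.imwrite("pics/w3.png",c["frame"])
C=lambda x,y,z:(.528-y,-.148+x,z)
print(rel(C(.15,0,.25),90))
E
```

```text
time_s: 9.62
eef_pos: [0.53, -0.1493, 0.2575]
eef_rot: [0.004, 0.707, 0.707, 0.002]
wrist_force: [0.4, 0.3, -0.0]
opening: 0.212
grasp_force: 0.0
(array([15.07, -0.09,  0.49]), array([0.2, 0. , 0. ]))
```

View pics/w3.png

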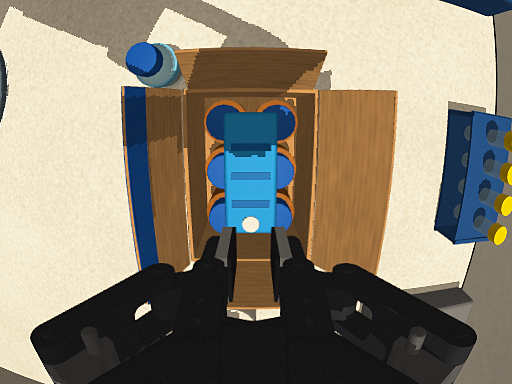

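Brick lies flat and centred on the caps at (250,172). Next: the back short flap.

```bash
python3 -m handwheel '[[[-1,5,0,0,0,0,0],[-1,10,0,0,0,0,0],[-1,15,0,0,0,0,0],[-1,15,0,3,0,0,0],[-1,15,0,7,0,0,0],[-1,15,0,8.7,0,0,0],[-1,15,0,8.7,0,0,0],[-1,15,0,8.7,0,0,0]]]'
python3 -c "
from h import *
C=lambda x,y,z:(.528-y,-.148+x,z)
print(rel(C(.1025,0,.1695),90))
print(rel(C(.051,0,.1210),90))"
```

```text
time_s: 10.68
eef_pos: [0.5289, 0.0015, 0.1667]
eef_rot: [0.0, 0.707, 0.707, 0.001]
wrist_force: [1.0, 0.7, 0.6]
opening: 0.002
grasp_force: 0.0
(array([-4.7 , -0.08, -0.28]), array([ 0.1, -0.1, -0. ]))
(array([-9.85, -0.09,  4.56]), array([ 0.1, -0.1, -0. ]))
```

```bash
python3 -m handwheel '[[[-1,-1.5,0,-0.1,0,0,0],[-1,-3,0,-0.2,0,0,0],[-1,-4.7,0,-0.3,0,0,0],[-1,-5.6,0,-0.2,0,0,0],[-1,-6.4,0,0,0,0,0],[-1,-7.2,0,0.4,0,0,0],[-1,-8,0,0.8,0,0,0],[-1,-8.8,0,1.7,0,0,0],[-1,-9.2,0,2.3,0,0,0],[-1,-9.2,0,2.3,0,0,0]]]'
python3 - <<'E'
from h import *
c=camera("wrist");cv2.imwrite("pics/w4.png",c["frame"])
C=lambda x,y,z:(.528-y,-.148+x,z)
print(rel(C(.051,0,.1220),90))
E
```

```text
time_s: 11.92
eef_pos: [0.5275, -0.0901, 0.1414]
eef_rot: [-0.001, 0.707, 0.707, 0.0]
wrist_force: [0.7, 0.4, -0.2]
opening: 0.002
grasp_force: 0.0
(array([-0.71,  0.03,  1.98]), array([-0. , -0.1, -0. ]))
```

View pics/w4.png

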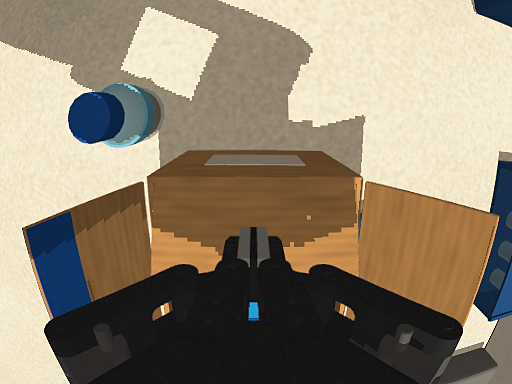

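The back flap has followed the fingers (finger tips at (255,240) on the board), nearly shut.

```bash
python3 -m handwheel '[[[-1,-0.3,0,0.6,0,0,0],[-1,-0.5,0,1.2,0,0,0],[-1,-0.7,0,1.7,0,0,0],[-1,-0.7,0,1.9,0,0,0],[-1,-0.7,0,2,0,0,0],[-1,-0.7,0,2,0,0,0]]]'
```

```text
time_s: 12.72
eef_pos: [0.528, -0.097, 0.1223]
eef_rot: [-0.001, 0.707, 0.707, 0.001]
wrist_force: [0.7, -0.8, 1.2]
opening: 0.004
grasp_force: 0.0
```

```bash
python3 -m handwheel '[[[-1,0,0,0.1,0,0,0],[-1,0,0,0.1,0,0,0],[-1,0,0,0.1,0,0,0]]]'
```

```text
time_s: 13.1
eef_pos: [0.5281, -0.097, 0.1213]
eef_rot: [-0.001, 0.707, 0.707, 0.001]
wrist_force: [-0.8, -0.5, -0.9]
opening: 0.002
grasp_force: 0.0
```

```bash
python3 -m handwheel '[[[-1,0,0,0.1,0,0,0],[-1,0,0,0.1,0,0,0],[-1,0,0,0.1,0,0,0]]]'
```

```text
time_s: 13.48
eef_pos: [0.5282, -0.097, 0.1209]
eef_rot: [-0.0, 0.707, 0.707, 0.001]
wrist_force: [-2.4, 0.1, 5.8]
opening: -0.002
grasp_force: 2.6
```

```bash
python3 -m handwheel '[[[-1,0,0,0.1,0,0,0],[-1,0,0,0.1,0,0,0],[-1,0,0,0.1,0,0,0]]]'
```

```text
time_s: 13.85
eef_pos: [0.5283, -0.097, 0.1208]
eef_rot: [-0.0, 0.707, 0.707, 0.001]
wrist_force: [-4.3, 1.7, 12.4]
opening: -0.0
grasp_force: 5.7
```

```bash
python3 -m handwheel '[[[-1,0,0,-3,0,0,0],[-1,0,0,-8,0,0,0],[-1,0,0,-13,0,0,0],[-1,-5,1,-13,0,0,0],[-1,-10,3,-13,0,0,0],[-1,-15,4,-13,0,0,0],[-1,-18.6,4,-13,0,0,0],[-1,-18.6,4,-13,0,0,0],[-1,-18.6,4,-13,0,0,0],[-1,-18.6,4,-13,0,0,0]]]'
python3 - <<'E'
from h import *
C=lambda x,y,z:(.528-y,-.148+x,z)
print(rel(C(-.135,-.04,.168),90))
c=camera("wrist");cv2.imwrite("pics/w5.png",c["frame"])
E
```

```text
time_s: 15.1
eef_pos: [0.5681, -0.2819, 0.2491]
eef_rot: [-0.001, 0.707, 0.708, 0.001]
wrist_force: [-0.1, -0.8, -0.3]
opening: -0.001
grasp_force: 0.0
(array([-0.12, -0.01,  8.11]), array([ 0. , -0.1,  0.1]))
```

View pics/w5.png

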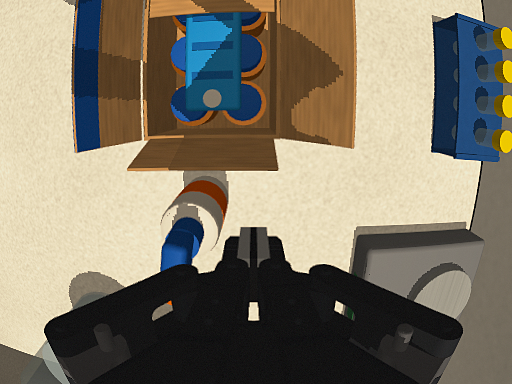

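The spray stands at (195,220), left of the fingers (253,240), which have clear bench below and the front flap at (205,155) ahead.

```bash
python3 -m handwheel '[[[-1,0,0,3,0,0,0],[-1,0,0,6,0,0,0],[-1,0,0,8.1,0,0,0],[-1,0,0,8.1,0,0,0],[-1,0,0,8.1,0,0,0],[-1,0,0,8.1,0,0,0]]]'
python3 -c "
from h import *
C=lambda x,y,z:(.528-y,-.148+x,z)
print(rel(C(-.1025,-.04,.1695),90))
print(rel(C(-.051,-.04,.1210),90))"
```

```text
time_s: 15.9
eef_pos: [0.5688, -0.2834, 0.1697]
eef_rot: [0.001, 0.707, 0.707, 0.001]
wrist_force: [-0.4, 0.1, 0.2]
opening: -0.002
grasp_force: 0.0
(array([ 3.29, -0.08,  0.02]), array([ 0.1, -0. ,  0. ]))
(array([ 8.44, -0.09,  4.87]), array([ 0.1, -0. ,  0. ]))
```

```bash
python3 -m handwheel '[[[-1,1.2,0,0,0,0,0],[-1,2.3,0,0,0,0,0],[-1,3.3,0,0,0,0,0],[-1,4.2,0,0.1,0,0,0],[-1,5,0,0.3,0,0,0],[-1,5.8,0,0.6,0,0,0],[-1,6.5,0,1.1,0,0,0],[-1,7.4,0,2,0,0,0],[-1,7.9,0,2.8,0,0,0],[-1,8.2,0,3.6,0,0,0]]]'
python3 -m handwheel '[[[-1,0.2,0,0.5,0,0,0],[-1,0.2,0,1,0,0,0],[-1,0.2,0,1.2,0,0,0],[-1,0.2,0,1.2,0,0,0],[-1,0.2,0,1.2,0,0,0]]]'
python3 -c "
from h import *
C=lambda x,y,z:(.528-y,-.148+x,z)
print(rel(C(-.051,-.04,.1200),90))"
```

```text
time_s: 17.15
eef_pos: [0.5679, -0.2005, 0.1314]
eef_rot: [-0.001, 0.707, 0.707, 0.001]
wrist_force: [-0.2, -0.9, 0.8]
opening: -0.002
grasp_force: 0.3
time_s: 17.77
eef_pos: [0.5681, -0.199, 0.1209]
eef_rot: [-0.001, 0.707, 0.707, 0.001]
wrist_force: [-2.2, 2.7, 5.2]
opening: -0.002
grasp_force: 2.5
(array([ 0.  , -0.01,  0.09]), array([ 0. , -0.1, -0. ]))
```

```bash
python3 -m handwheel '[[[-1,0,0,-3,0,0,0],[-1,0,0,-8,0,0,0],[-1,0,0,-13,0,0,0],[-1,2,4,-14,0,0,0],[-1,5,8,-14,0,0,0],[-1,5,11,-14,0,0,0],[-1,5,11.5,-12,0,0,0],[-1,5,11.5,-8.5,0,0,0],[-1,5,11.5,-5.5,0,0,0],[-1,5,11.5,-5.5,0,0,0]]]'
python3 - <<'E'
from h import *
C=lambda x,y,z:(.528-y,-.148+x,z)
print(rel(C(0,-.0805,.1875),90),rel(C(0,-.014,.124),90))
E
```

```text
time_s: 19.02
eef_pos: [0.6796, -0.1487, 0.1704]
eef_rot: [-0.004, 0.707, 0.707, -0.001]
wrist_force: [0.2, 0.8, 0.7]
opening: -0.004
grasp_force: 0.0
(array([ 0.07, -7.12, -1.66]), array([-0.5, -0.3, -0.1])) (array([  0.04, -13.72,   4.75]), array([-0.5, -0.3, -0.1]))
```

```bash
python3 -m handwheel '[[[-1,0,-2,-0.2,0,0,0],[-1,0,-3.6,-0.4,0,0,0],[-1,0,-5.5,-0.9,0,0,0],[-1,0,-7.4,-1.2,0,0,0],[-1,0,-8.6,-1.1,0,0,0],[-1,0,-9.7,-0.9,0,0,0],[-1,0,-10.7,-0.4,0,0,0],[-1,0,-11.7,0.2,0,0,0],[-1,0,-12.8,1.4,0,0,0],[-1,0,-12.8,1.4,0,0,0]]]'
python3 - <<'E'
from h import *
C=lambda x,y,z:(.528-y,-.148+x,z)
print(rel(C(0,-.014,.124),90))
c=camera("wrist");cv2.imwrite("pics/w6.png",c["frame"])
E
```

```text
time_s: 20.27
eef_pos: [0.5533, -0.1485, 0.1594]
eef_rot: [-0.002, 0.707, 0.707, 0.0]
wrist_force: [0.3, -0.1, 0.4]
opening: 0.005
grasp_force: 0.0
(array([ 0.04, -1.12,  3.54]), array([-0.2, -0.2, -0. ]))
```

View pics/w6.png

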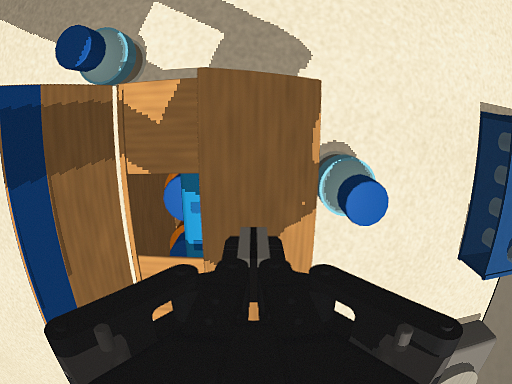

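Back short flap is flat at (160,130); the plain flap (260,150) is well over; the sample at (350,190) stands untouched. Press on down.

```bash
python3 -m handwheel '[[[-1,0,-0.5,0.8,0,0,0],[-1,0,-0.8,1.5,0,0,0],[-1,0,-1,2.2,0,0,0],[-1,0,-1.1,2.8,0,0,0],[-1,0,-1.1,3.3,0,0,0],[-1,0,-1.1,3.5,0,0,0],[-1,0,-1.1,3.6,0,0,0],[-1,0,-1.1,3.6,0,0,0],[-1,0,-1.1,3.6,0,0,0]]]'
```

```text
time_s: 21.45
eef_pos: [0.5442, -0.1491, 0.1254]
eef_rot: [-0.0, 0.707, 0.707, 0.001]
wrist_force: [-0.7, -0.2, 0.7]
opening: -0.001
grasp_force: 0.0
```

```bash
python3 -m handwheel '[[[-1,0,0,0.1,0,0,0],[-1,0,0,0.2,0,0,0],[-1,0,0,0.2,0,0,0],[-1,0,0,0.2,0,0,0]]]'
```

```text
time_s: 21.95
eef_pos: [0.5443, -0.1491, 0.1239]
eef_rot: [-0.0, 0.707, 0.707, 0.001]
wrist_force: [-0.2, 1.0, 4.9]
opening: -0.001
grasp_force: 2.7
```

```bash
python3 -m handwheel '[[[-1,0,0,-4,0,0,0],[-1,0,0,-9,0,0,0],[-1,0,0,-14,0,0,0],[-1,0,-3,-15.5,0,0,0],[-1,0,-8,-15.5,0,0,0],[-1,0,-13,-15.5,0,0,0],[-1,0,-15.1,-14,0,0,0],[-1,0,-15.1,-10,0,0,0],[-1,0,-15.1,-6,0,0,0],[-1,0,-15.1,-6,0,0,0]]]'
python3 -m handwheel '[[[-1,0,0,0,0,0,0],[-1,0,0,0,0,0,0]]]'
python3 - <<'E'
from h import *
C=lambda x,y,z:(.528-y,-.148+x,z)
print(rel(C(0,.0805,.1905),90),rel(C(0,.014,.127),90))
E
```

```text
time_s: 23.2
eef_pos: [0.391, -0.1477, 0.1807]
eef_rot: [-0.004, 0.707, 0.707, 0.0]
wrist_force: [0.2, -0.3, 0.3]
opening: -0.001
grasp_force: 0.0
time_s: 23.45
eef_pos: [0.3942, -0.1499, 0.185]
eef_rot: [0.001, 0.707, 0.707, 0.001]
wrist_force: [-0.0, -0.1, -0.1]
opening: -0.001
grasp_force: 0.0
(array([ 0.19,  5.34, -0.53]), array([0.2, 0. , 0. ])) (array([ 0.19, 11.97,  5.84]), array([0.2, 0. , 0. ]))
```

```bash
python3 -m handwheel '[[[-1,0.1,1.7,-0.2,0,0,0],[-1,0.1,3.4,-0.4,0,0,0],[-1,0.1,5.3,-0.5,0,0,0],[-1,0.1,6.5,-0.4,0,0,0],[-1,0.1,7.6,-0.2,0,0,0],[-1,0.1,8.6,0.2,0,0,0],[-1,0.1,9.6,0.8,0,0,0],[-1,0.1,10.7,2.1,0,0,0],[-1,0.1,11.5,3.6,0,0,0],[-1,0.1,11.8,4.7,0,0,0]]]'
python3 -m handwheel '[[[-1,0,0.2,0.5,0,0,0],[-1,0,0.2,0.8,0,0,0],[-1,0,0.2,0.8,0,0,0],[-1,0,0.2,0.8,0,0,0]]]'
```

```text
time_s: 24.7
eef_pos: [0.5111, -0.1479, 0.1349]
eef_rot: [-0.001, 0.707, 0.707, 0.001]
wrist_force: [0.5, -0.3, 1.3]
opening: 0.003
grasp_force: 0.3
time_s: 25.2
eef_pos: [0.5132, -0.1482, 0.1287]
eef_rot: [-0.0, 0.707, 0.707, 0.001]
wrist_force: [0.6, 0.2, 0.5]
opening: -0.001
grasp_force: 0.0
```

```bash
python3 -m handwheel '[[[-1,0,0,0.1,0,0,0],[-1,0,0,0.2,0,0,0],[-1,0,0,0.3,0,0,0],[-1,0,0,0.3,0,0,0],[-1,0,0,0.3,0,0,0]]]'
```

```text
time_s: 25.82
eef_pos: [0.5133, -0.1483, 0.1268]
eef_rot: [-0.0, 0.707, 0.707, 0.001]
wrist_force: [-4.1, 0.6, 10.9]
opening: 0.0
grasp_force: 5.5
```

```bash
python3 -m handwheel '[[[-1,0,0,-3,0,0,0],[-1,0,0,-8,0,0,0],[-1,0,0,-14,0,0,0],[-1,0,0,-18,0,0,0],[-1,6,0,-18,0,0,0],[-1,12,0,-18,0,0,0],[-1,18,0,-18,0,0,0],[-1,24,0,-18,0,0,0],[-1,28,0,-18,0,0,0],[-1,28,0,-18,0,0,0]]]'
python3 -m handwheel '[[[-1,0,0,0,0,0,0],[-1,0,0,0,0,0,0],[-1,0,0,0,0,0,0]]]'
python3 - <<'E'
from h import *
c=camera("top");P=cloud(c).reshape(-1,3);C=np.c_[P[:,1]+.148,-(P[:,0]-.528),P[:,2]]
q=(abs(C[:,0])<.085)&(abs(C[:,1])<.06);print(np.percentile(C[q,2],[1,50,99]).round(4))
for b in(-.05,-.03,0,.03,.05):
    k=q&(abs(C[:,1]-b)<.008);print(b,np.median(C[k,2]).round(4))
s=camera("side")["frame"]
a=cv2.resize(c["frame"][40:290,40:460],(800,476));cv2.imwrite("pics/t9.png",a);cv2.imwrite("pics/s9.png",cv2.resize(s,(800,600)))
E
```

```text
time_s: 27.08
eef_pos: [0.5125, 0.1342, 0.3057]
eef_rot: [-0.001, 0.706, 0.709, 0.001]
wrist_force: [-0.2, -0.6, 0.1]
opening: -0.001
grasp_force: 0.0
time_s: 27.45
eef_pos: [0.5132, 0.1306, 0.3057]
eef_rot: [-0.0, 0.708, 0.706, 0.001]
wrist_force: [-0.2, 0.6, 0.1]
opening: 0.004
grasp_force: 0.0
[0.1194 0.1256 0.1306]
-0.05 0.1236
-0.03 0.1233
0 0.127
0.03 0.1264
0.05 0.1264
```

View pics/t9.png

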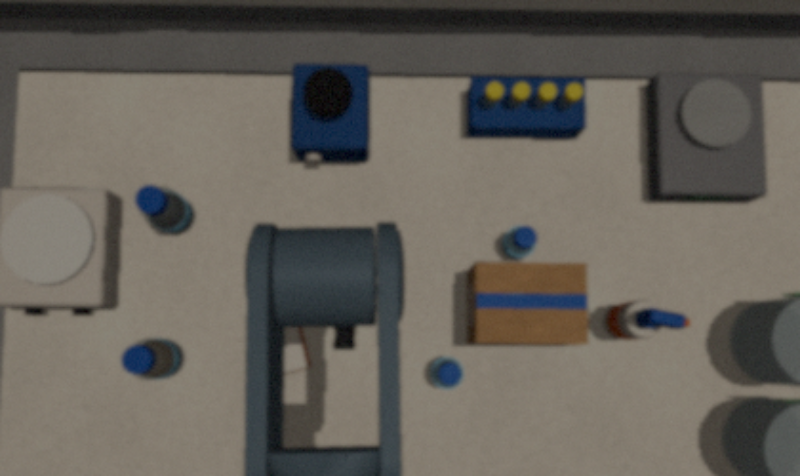

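View pics/s9.png

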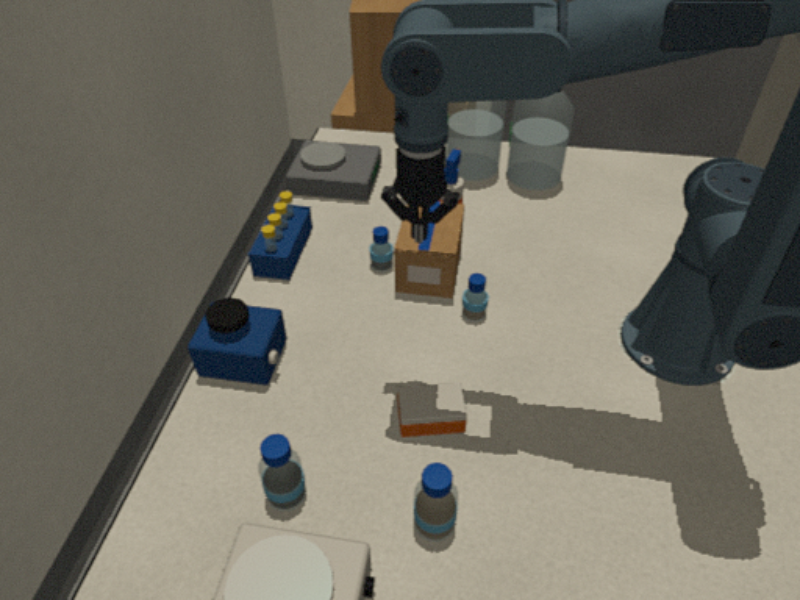

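The carton at (530,303) is shut flat with the blue-banded flap on top. Spray, samples and tip box all stand where they were, and the arm is clear.

```bash
python3 -c "
from bench import ctrl
print(ctrl.hand_in())"
```

```text
the job is handed in; nothing more can be done
None
```

The job is handed in at about 27.5 s: the ice brick lies flat on the bottles, all four flaps are folded flat in the order asked with the blue-banded one on top, the other things on the bench stand where they were, and the arm is clear.

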